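# Turn the sample carousel until the red-lidded cup faces front

## Robot

A 6-joint arm with a two-finger parallel gripper is mounted at the origin on a cart in front of the work surface, level with it; the furniture and walls round the work are solid. World frame = base frame: x ahead of the robot, y to its left, z up, the work surface at z = 0. Lengths are in m, angles in rad, forces in N, time in s.
With the tool pointing down it reaches from about 0.35 to 0.975 m from the base axis. Payload 4.9 kg.
Tool frame: the origin (TCP) lies at the very end of the fingers, on their centre line; the grasp point (between the pads) lies 19 mm behind it; z points along the fingers, y is the line along which they close (so a half turn about z gives the same grasp; the last joint's range is limited). The gripper opens to 85 mm and grips with 20 to 120 N. Pads are 22 mm wide; open, the fingers measure 114 mm over their backs; the gripper's body (76 mm by 85 mm) begins 54 mm behind the grasp point. The pads swing forward as they close: fully open they stand 13 mm farther back than shut.
Start: joints at [-1.441, 0.053, 1.613, -0, 1.476, -0.119], TCP at [0.154, -0.606, 0.231] pointing down, gripper open.
Joint ranges: [-3.01, 3.01], [-1.01, 2.22], [0.06, 2.58], [-1.02, 4.17], [0.09, 2.62], [-3.14, 3.14]. Speed limits (rad/s): [2.57, 2.57, 3.14, 3.14, 3.14, 3.14].

## Interface

Orientations are given as a unit quaternion [w, x, y, z].
In Python, from plant import state, optics, ticket, nets gives the robot as it stands. The module is installed in compiled form; this text tells all that it offers.
- The arm moves only by the shell command python3 -m inch 'ROWS' [OPENING]. ROWS is JSON, a list of rows, each an object of numbers: "dx", "dy", "dz": the shift along the tool's x, y, z as a fraction of full scale; "rx", "ry", "rz": the turn, a rotation vector about the tool's x, y, z as a fraction of full scale. In form: [{"dx": .., "dy": .., "dz": .., "rx": .., "ry": .., "rz": ..}, ...]. A call has 1 to 5 rows; each row is the pose to reach, as a shift and turn from the pose commanded when the call began, along the tool's axes at that moment; what a row does not reach only later rows make up. Full scale, the value 1, is 0.8 m for a shift and 1.5 rad for a turn. A row lasts 1/10 s, in which the tool goes at most 50 mm and 8.59 degrees, less where a joint would pass 70% of its speed; a pose out of reach is approached as far as the arm can. A call with a number of a shift or a turn outside -1 to 1 is refused whole. A call with a gripper value outside its range is refused whole. OPENING is the opening, from -1 (shut) to 1 (fully open), set as the call begins (- or left out, the last holds). The fingers move at their own pace and stop on an object; the grip force is fixed at half the most. Time passes only in rows, so rows that repeat a pose let the fingers close. It gives the time, the measured TCP pose, the force, the opening and the grip force at its end, in the units of the state.
- state(): the state, without advancing time (a new reading comes with each control period).
- optics.grab_frame(name): name is "scene" or "top" or "wrist"; returns the picture (384x512x3 uint8, red, green, blue); there is no depth.
- optics.camera_info(name): a dict with "fx", "fy", "cx", "cy" (pixels), "R" (3x3) and "t" (3): a world point X has camera coordinates R X + t. Camera axes: x right, y down, z forward; pixel columns grow to the right and rows downward; lengths in m; the calibration is good to about 2 mm. A picture is of the moment at which its call begins: read the wrist's pose just before it. camera_info takes no time and is no camera call; for the wrist camera it gives the pose at the moment of the call.
- ticket.job_done(): hands the job in; it is judged then, once.
Trained networks look in the newest picture that a camera, given by its name, has taken for a name from the list of things; names that differ only in an ending like _2 or _b are one class to them, and where a whole thing is asked for, a point or a joint stands for the part that bears it (a point fixed in the world has none). Each returns a list of dicts, best first, with "confidence" (0 to 1); they miss things now and then, are a little off and sometimes report something else, mostly with a low value. They report only what shows in the picture. A call takes as long as a camera call. They do not tell look-alikes from the thing itself.
- nets.boxes_of(camera, name): "bbox" ([centre column, centre row, width, height] in pixels, round what is visible of it).
- nets.outline_of(camera, name): "pixels" (384x512 bool, what is visible of it) and "bbox" ([centre column, centre row, width, height] in pixels, round what is visible of it).
The state is a dict: "time": time; "joint_pos": joint angles; "joint_vel": joint speeds; "joint_efforts": joint torques, N m; "tool_pos": TCP position; "tool_rot": TCP orientation; "contact_force": force on the tool from outside, world axes, zero at the start; "ft_torque": the same for the moment, N m; "gripper_width": opening from 0.0 (shut) to 1.0 (fully open); "grasp_force": force on a finger pad.
Only numpy, scipy, OpenCV 4.12 (cv2) and the standard library are available. Lean on these libraries where they do the work, as an engineer would, in place of code of your own. Each camera call takes 0.05 s, during which the arm holds its last target. There are 200 camera calls.

## Task

Bring the red-lidded cup round to the front: push the carousel's rim round by its blue pegs, with the fingertips, until the red-lidded cup stands squarely in line with the orange arrow on the carousel's foot. Do not touch, lift or tip any of the cups, the bottle or the beaker riding on the carousel, and leave the other things on the counter where they are. Finish with the carousel at rest and the hand clear of it.

Things in the scene. Friction and masses are not known exactly. Their poses are not given: they have to be found in the camera images.
- carousel_base: fixed grey foot of the sample carousel, 200 mm across, 12 mm high; a tongue 50 mm wide, 8 mm high sticks out at the front, past the turntable, to 195 mm from the axis, with a raised orange arrow pointing at the axis. Origin on the axis of rotation at counter height; its -x axis runs along the tongue (the carousel's front, not always straight at the robot).
- turntable: white disc 276 mm across (underside 12, top 26 mm above the counter) that turns freely both ways about its vertical axis; no detents, light friction (about 1 N at the pegs) keeps it where it is left. On it five wells (grey collars 58 mm inside, 8 mm high), 72 degrees apart, centres 62 mm from the axis, with blue pegs half way between on the rim. Origin on the axis, under the disc.
- front_spot (a point): the place where the red-lidded cup shall be: on the line from the axis along the orange arrow, 62 mm from the axis, at the height of the well floor (26 mm). Fixed to the base.
- red_cup: clear specimen cup with a red screw lid, 58 mm across the lid, 70 mm high, about 30 g, standing loose in a well of the turntable. Origin at the centre of its underside.
- yellow_cup: the same cup with a yellow lid, loose in another well. Origin at the centre of its underside.
- green_cup: the same cup with a green lid, loose in another well. Origin at the centre of its underside.
- small_bottle: amber bottle with a black cap, 36 mm across, 72 mm high, about 60 g, loose in another well. Origin at the centre of its underside.
- glass_beaker: small clear beaker, 54 mm across, 70 mm high, about 75 g, loose in another well. Origin at the centre of its underside.
- tape_roll: roll of masking tape lying flat, 98 mm across, 25 mm high, loose on the counter to the right of the carousel. Origin under its centre.
- timer: white bench timer, 62x68x20 mm, loose on the counter at the near right. Origin under its centre.
- tally_counter: round white hand counter, 51x50x21 mm, loose on the counter at the near left. Origin under its centre.
- black_marker: white marker pen with a black cap, 126 mm long, 13 mm thick, lying loose left of the carousel, towards the big fixed teal centrifuge (roughly 0.3 m high) that fills the far left of the counter from about y = +0.48 m outwards and x = 0.38 m onwards and must not be run into. Origin under its centre.
- peg_1 (a point): centre of the top of one of the five blue pegs on the turntable's rim: 14 mm thick, 128 mm from the axis, standing from the disc (26 mm above the counter) to 81 mm above the counter; fixed to the turntable.
- peg_2 (a point): centre of the top of one of the five blue pegs on the turntable's rim: 14 mm thick, 128 mm from the axis, standing from the disc (26 mm above the counter) to 81 mm above the counter; fixed to the turntable.
- peg_3 (a point): centre of the top of one of the five blue pegs on the turntable's rim: 14 mm thick, 128 mm from the axis, standing from the disc (26 mm above the counter) to 81 mm above the counter; fixed to the turntable.
- peg_4 (a point): centre of the top of one of the five blue pegs on the turntable's rim: 14 mm thick, 128 mm from the axis, standing from the disc (26 mm above the counter) to 81 mm above the counter; fixed to the turntable.
- peg_5 (a point): centre of the top of one of the five blue pegs on the turntable's rim: 14 mm thick, 128 mm from the axis, standing from the disc (26 mm above the counter) to 81 mm above the counter; fixed to the turntable.
Things that resemble listed ones, but are neither listed nor needed, are in the scene too. Of the things like the yellow_cup, leave any that is purple; of the rest the smaller one is meant.

How it is judged:
At the end, for the whole second after the job is handed in: The red-lidded cup's centre is within 12 mm horizontally of the front spot, the turntable is at rest, all five vessels stand upright and still in wells of the turntable (horizontal distance between red_cup and front_spot below 0.012 m and angular speed of turntable below 0.02 rad/s and angle between each of red_cup, yellow_cup, green_cup, small_bottle, glass_beaker's own z axis and vertical below 0.2 rad and height (world z) of red_cup between 0.021 and 0.031 m and linear speed of each of red_cup, yellow_cup, green_cup, small_bottle, glass_beaker below 0.01 m/s and horizontal distance between red_cup and turntable between 0.045 and 0.08 m and height (world z) of yellow_cup between 0.021 and 0.031 m and horizontal distance between yellow_cup and turntable between 0.045 and 0.08 m and height (world z) of green_cup between 0.021 and 0.031 m and horizontal distance between green_cup and turntable between 0.045 and 0.08 m and height (world z) of small_bottle between 0.021 and 0.031 m and horizontal distance between small_bottle and turntable between 0.045 and 0.08 m and height (world z) of glass_beaker between 0.021 and 0.031 m and horizontal distance between glass_beaker and turntable between 0.045 and 0.08 m); the robot touches nothing.
It fails at once if the arm or fingers touched a cup, the bottle or the beaker (contact force between any of the arm, the fingers and red_cup above 0.3 N or contact force between any of the arm, the fingers and yellow_cup above 0.3 N or contact force between any of the arm, the fingers and green_cup above 0.3 N or contact force between any of the arm, the fingers and small_bottle above 0.3 N or contact force between any of the arm, the fingers and glass_beaker above 0.3 N).
It fails at once if a vessel was lifted out of its well or tipped (height (world z) of any of red_cup, yellow_cup, green_cup, small_bottle, glass_beaker above 0.04 m or angle between any of red_cup, yellow_cup, green_cup, small_bottle, glass_beaker's own z axis and vertical above 0.35 rad).
It fails at once if something else on the counter was moved by more than 15 mm or lifted (distance of any of tape_roll, timer, tally_counter, black_marker from where it was at the start of the episode above 0.015 m).
It also fails if it takes over 72 s, if anything falls off the work surface, if the arm or the gripper's body presses on something with over 40 N, if the wrist force passes 120 N, or if a joint passes its speed limit or range.

## Working session

There is one attempt and no reset: what is moved stays moved. The work goes in short steps, Python scripts to look and compute and a shell command to move; the robot and the scene stay as the last step left them, time stands still between calls to the robot, and variables do not carry over. Pictures are saved under pics/ and viewed, at most 10 in all, crops included, and the job is handed in when it is done.

```bash
mkdir -p pics
cat > h.py <<'E'
import numpy as np, cv2
from plant import state, optics, ticket, nets
def ray(ci,u,v,z):
    R=np.array(ci["R"]);t=np.array(ci["t"]);c=-R.T@t
    d=R.T@np.array([(u-ci["cx"])/ci["fx"],(v-ci["cy"])/ci["fy"],1]);return c+d*(z-c[2])/d[2]
def proj(ci,X):
    p=np.array(ci["R"])@np.array(X)+np.array(ci["t"]);return [ci["fx"]*p[0]/p[2]+ci["cx"],ci["fy"]*p[1]/p[2]+ci["cy"]]
def snap(n,f):
    im=optics.grab_frame(n);cv2.imwrite("pics/"+f,cv2.cvtColor(im,cv2.COLOR_RGB2BGR));return im
E
python3 - <<'E'
from h import *
a=snap("top","t0.png");b=snap("scene","s0.png")
ci=optics.camera_info("top");R=np.array(ci["R"]);print(-R.T@np.array(ci["t"]),R.round(2).tolist())
for n,z in [("turntable",.026),("carousel_base",.01),("red_cup",.09),("yellow_cup",.09),("green_cup",.09),("small_bottle",.09),("glass_beaker",.09),("peg_1",.081),("tape_roll",.02),("timer",.02),("tally_counter",.02),("black_marker",.01)]:
    for d in nets.boxes_of("top",n)[:7]: 
        q=d["bbox"];print(n,round(d["confidence"],2),np.round(q).tolist(),ray(ci,q[0],q[1],z).round(3)[:2])
print(state())
E
```

```text
[ 0.42689952 -0.05779364  1.51638483] [[-0.02, -1.0, 0.01], [-1.0, 0.02, -0.08], [0.08, -0.01, -1.0]]
turntable 0.71 [245.0, 161.0, 22.0, 19.0] [ 0.644 -0.029]
turntable 0.59 [245.0, 186.0, 84.0, 82.0] [ 0.562 -0.027]
carousel_base 0.82 [258.0, 234.0, 16.0, 22.0] [ 0.405 -0.068]
carousel_base 0.33 [247.0, 185.0, 84.0, 80.0] [ 0.568 -0.033]
red_cup 0.62 [227.0, 177.0, 18.0, 19.0] [0.586 0.028]
yellow_cup 0.88 [394.0, 170.0, 26.0, 22.0] [ 0.599 -0.501]
yellow_cup 0.56 [256.0, 198.0, 17.0, 15.0] [ 0.519 -0.062]
yellow_cup 0.51 [167.0, 178.0, 20.0, 18.0] [0.587 0.218]
yellow_cup 0.4 [257.0, 234.0, 16.0, 21.0] [ 0.405 -0.063]
yellow_cup 0.27 [245.0, 184.0, 86.0, 83.0] [ 0.562 -0.03 ]
green_cup 0.68 [246.0, 162.0, 16.0, 16.0] [ 0.633 -0.032]
small_bottle 0.6 [263.0, 178.0, 8.0, 12.0] [ 0.582 -0.086]
glass_beaker 0.68 [236.0, 201.0, 20.0, 17.0] [ 0.511 -0.   ]
peg_1 0.66 [246.0, 187.0, 79.0, 88.0] [ 0.555 -0.032]
peg_1 0.48 [338.0, 183.0, 30.0, 31.0] [ 0.561 -0.325]
tape_roll 0.57 [341.0, 184.0, 26.0, 32.0] [ 0.564 -0.344]
timer 0.58 [324.0, 239.0, 18.0, 16.0] [ 0.385 -0.285]
timer 0.42 [340.0, 185.0, 26.0, 29.0] [ 0.561 -0.342]
tally_counter 0.75 [146.0, 234.0, 15.0, 12.0] [0.412 0.298]
{'time': 0.7, 'joint_pos': array([-1.44099482e+00,  5.26915702e-02,  1.61287537e+00, -2.48172742e-06,
        1.47602745e+00, -1.18987711e-01]), 'joint_vel': array([-0.00149346,  0.00092725, -0.00058994, -0.00052135, -0.00073548,
       -0.00051555]), 'joint_efforts': array([ 3.33481139e-04, -3.93556523e+01, -3.70368719e+01, -5.86795500e-05,
        5.68998075e-04,  2.46193956e-06]), 'tool_pos': array([ 0.15389925, -0.60573939,  0.23132354]), 'tool_rot': array([-8.62418403e-07,  9.92272948e-01,  1.24074159e-01, -1.23997670e-06]), 'contact_force': array([ 0.73125447, -0.72492151,  0.11736516]), 'ft_torque': array([ 0.03229443,  0.01453909, -0.07005906]), 'grasp_force': 0.0, 'gripper_width': 0.9974734428303225}
```

View pics/t0.png

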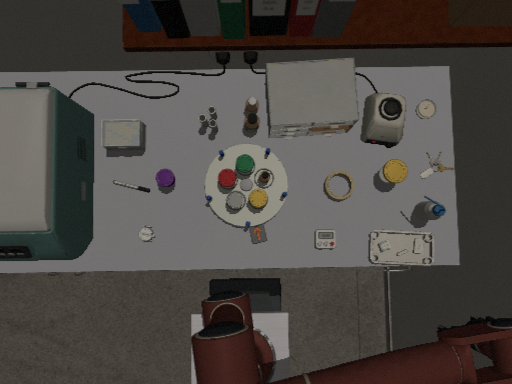

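View pics/s0.png

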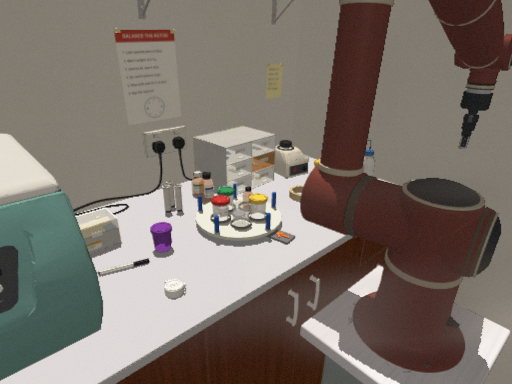

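The top view shows the carousel at about (246,186), the red cup at (228,178) and the arrow tongue at (258,234). The pegs are at (221,153), (268,151), (284,195), (247,226) and (209,199). Next I refine these numerically.

```bash
cat > m.py <<'E'
from h import *
from scipy.optimize import least_squares
def blobs(im,mask,box,amin):
    n,l,s,c=cv2.connectedComponentsWithStats(mask.astype(np.uint8));
    return [(c[i],s[i,4]) for i in range(1,n) if s[i,4]>=amin and box[0]<c[i][0]<box[1] and box[2]<c[i][1]<box[3]]
def measure(name="top"):
    im=optics.grab_frame(name);ci=optics.camera_info(name);h=cv2.cvtColor(im,cv2.COLOR_RGB2HSV).astype(int);H,S,V=h[...,0],h[...,1],h[...,2]
    box=(195,300,135,245)
    pe=blobs(im,(H>100)&(H<130)&(S>110)&(V>50),box,5)
    rd=blobs(im,((H<6)|(H>174))&(S>140)&(V>70),box,30)
    og=blobs(im,(H>5)&(H<18)&(S>140)&(V>100),(240,280,222,245),3)
    P=np.array([p for p,_ in pe])
    W=np.array([ray(ci,*p,.06)[:2] for p in P])
    return im,ci,pe,rd,og,W
E
python3 - <<'E'
from m import *
im,ci,pe,rd,og,W=measure()
print(pe,rd,og)
def f(q):
    a=q[2]+np.arange(5)*2*np.pi/5
    M=q[:2]+.128*np.c_[np.cos(a),np.sin(a)]
    return np.min(np.linalg.norm(W[:,None]-M[None],axis=2),axis=1)
best=min((least_squares(f,[W[:,0].mean(),W[:,1].mean(),p]) for p in np.linspace(0,1.2,7)),key=lambda r:r.cost)
c=best.x[:2];print("c",c,"phase",np.degrees(best.x[2]),f(best.x))
print("pegs",W.round(3).tolist(),np.degrees(np.arctan2(*(W-c).T[::-1])).round(1))
for n,L,z in[("red",rd,.094),("or",og,.01)]:
    for p,_ in L:
        w=ray(ci,*p,z)[:2];print(n,w.round(3),np.degrees(np.arctan2(*(w-c)[::-1])).round(1),np.linalg.norm(w-c).round(3))
cv2.imwrite("pics/t1.png",cv2.cvtColor(cv2.resize(im[125:250,185:310],None,fx=4.7,fy=4.7,interpolation=cv2.INTER_CUBIC),cv2.COLOR_RGB2BGR))
E
```

```text
[(array([267.66666667, 149.91666667]), np.int32(12)), (array([221., 152.]), np.int32(9)), (array([284.5, 193.5]), np.int32(12)), (array([208.07142857, 197.35714286]), np.int32(14)), (array([247.5, 223.5]), np.int32(12))] [(array([226.85714286, 177.47058824]), np.int32(238))] [(array([257.31707317, 232.2195122 ]), np.int32(41))]
c [ 0.5686086  -0.03050918] phase 37.76438282057573 [0.00130517 0.001372   0.001261   0.00143039 0.00196663]
pegs [[0.676, -0.103], [0.671, 0.048], [0.533, -0.155], [0.525, 0.091], [0.439, -0.034]] [ -34.2   37.5 -106.   109.9 -178.4]
red [0.584 0.028] 75.2 0.061
or [ 0.41  -0.065] -167.6 0.163
```

View pics/t1.png

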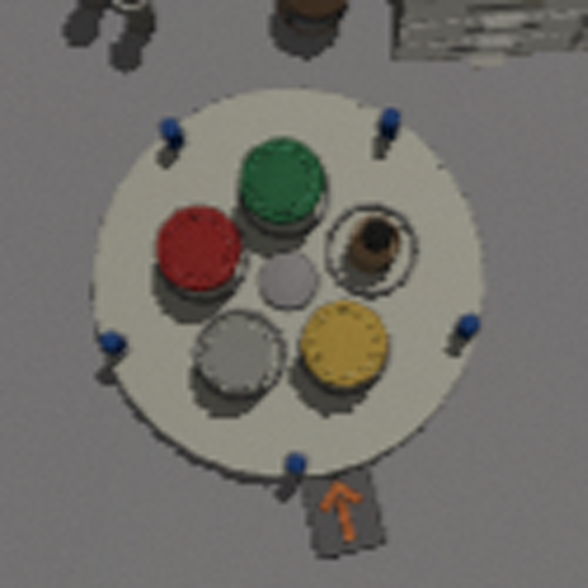

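```bash
python3 -m inch '[{"dx":0.1,"dy":-0.1,"rz":0.166},{"dx":0.1,"dy":-0.1,"rz":0.166},{"dx":0.14,"dy":-0.146,"rz":0.166},{"dx":0.21,"dy":-0.22,"rz":0.166},{"dx":0.21,"dy":-0.22,"rz":0.166}]' -1
```

```text
validation failed for argument at $[0]...
```

```bash
python3 -m inch '[{"dx":0.1,"dy":-0.1,"dz":0,"rx":0,"ry":0,"rz":0.166},{"dx":0.1,"dy":-0.1,"dz":0,"rx":0,"ry":0,"rz":0.166},{"dx":0.14,"dy":-0.146,"dz":0,"rx":0,"ry":0,"rz":0.166},{"dx":0.21,"dy":-0.22,"dz":0,"rx":0,"ry":0,"rz":0.166},{"dx":0.21,"dy":-0.22,"dz":0,"rx":0,"ry":0,"rz":0.166}]' -1
```

```text
time: 1.25
tool_pos: [0.2741, -0.3918, 0.2314]
tool_rot: [0.0, 1.0, -0.0, 0.0]
contact_force: [1.1, -0.1, -0.0]
gripper_width: 0.142
grasp_force: 0.0
```

```bash
python3 -m inch '[{"dx":0.17,"dy":-0.3,"dz":0,"rx":0,"ry":0,"rz":0},{"dx":0.17,"dy":-0.3,"dz":0,"rx":0,"ry":0,"rz":0},{"dx":0.17,"dy":-0.3,"dz":0,"rx":0,"ry":0,"rz":0},{"dx":0.17,"dy":-0.3,"dz":0,"rx":0,"ry":0,"rz":0},{"dx":0.17,"dy":-0.3,"dz":0,"rx":0,"ry":0,"rz":0}]' -1
python3 -m inch '[{"dx":0.17,"dy":-0.3,"dz":0,"rx":0,"ry":0,"rz":0},{"dx":0.17,"dy":-0.3,"dz":0,"rx":0,"ry":0,"rz":0},{"dx":0.17,"dy":-0.3,"dz":0,"rx":0,"ry":0,"rz":0},{"dx":0.17,"dy":-0.3,"dz":0,"rx":0,"ry":0,"rz":0},{"dx":0.17,"dy":-0.3,"dz":0,"rx":0,"ry":0,"rz":0}]' -1
```

```text
time: 1.75
tool_pos: [0.3973, -0.1745, 0.2318]
tool_rot: [0.0, 1.0, -0.0, 0.001]
contact_force: [0.5, -0.6, -0.0]
gripper_width: -0.001
grasp_force: 0.0
time: 2.25
tool_pos: [0.5207, 0.0434, 0.2317]
tool_rot: [0.0, 1.0, 0.0, 0.001]
contact_force: [0.2, 0.1, 1.6]
gripper_width: 0.001
grasp_force: 0.0
```

```bash
python3 -m inch '[{"dx":0.066,"dy":-0.083,"dz":0,"rx":0,"ry":0,"rz":0},{"dx":0.066,"dy":-0.083,"dz":0,"rx":0,"ry":0,"rz":0},{"dx":0.066,"dy":-0.083,"dz":0,"rx":0,"ry":0,"rz":0},{"dx":0.066,"dy":-0.083,"dz":0.06,"rx":0,"ry":0,"rz":0},{"dx":0.066,"dy":-0.083,"dz":0.06,"rx":0,"ry":0,"rz":0}]' -1
python3 - <<'E'
from h import *
snap("wrist","w0.png");print(state()["tool_pos"])
E
```

```text
time: 2.75
tool_pos: [0.5684, 0.107, 0.1765]
tool_rot: [0.001, 1.0, -0.0, -0.006]
contact_force: [-1.3, -1.0, -2.1]
gripper_width: 0.005
grasp_force: 0.0
[0.56978909 0.10696334 0.17947022]
```

View pics/w0.png

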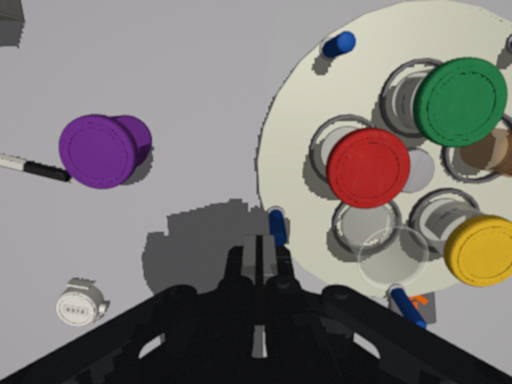

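The wrist view shows the fingertips at about (260,240) and the nearest peg at (278,228). I'll check the peg geometry in this view.

Run:
```python
from h import *
im=optics.grab_frame("wrist");ci=optics.camera_info("wrist")
for p in [[.525,.091,.081],[.525,.091,.026],[.671,.048,.081],[.439,-.034,.081],[.5686,-.0305,.026],[.584,.028,.096],state()["tool_pos"],[.41,-.065,.01]]: print(p,np.round(proj(ci,p)))
```

```text
[0.525, 0.091, 0.081] [279. 242.]
[0.525, 0.091, 0.026] [276. 216.]
[0.671, 0.048, 0.081] [346.  48.]
[0.439, -0.034, 0.081] [417. 329.]
[0.5686, -0.0305, 0.026] [407. 172.]
[0.584, 0.028, 0.096] [369. 177.]
[0.5715155  0.1069482  0.18229375] [260. 250.]
[0.41, -0.065, 0.01] [412. 305.]
```

```bash
python3 -m inch '[{"dx":0,"dy":0,"dz":0.06,"rx":0,"ry":0,"rz":0},{"dx":0,"dy":0,"dz":0.11,"rx":0,"ry":0,"rz":0},{"dx":0,"dy":0,"dz":0.165,"rx":0,"ry":0,"rz":0},{"dx":0,"dy":0,"dz":0.165,"rx":0,"ry":0,"rz":0},{"dx":0,"dy":0,"dz":0.165,"rx":0,"ry":0,"rz":0}]' -1
python3 - <<'E'
from h import *
p=state()["tool_pos"];print(p)
c=np.array([.5686,-.0305])
for a in range(90,224,6):
    w=c+.130*np.array([np.cos(np.radians(a)),np.sin(np.radians(a))]);d=w-p[:2];print(a,w.round(3),(d/.8*[1,-1]).round(4))
E
```

```text
time: 3.35
tool_pos: [0.5737, 0.1072, 0.0532]
tool_rot: [-0.0, 1.0, -0.0, 0.001]
contact_force: [-0.5, -0.2, 0.7]
gripper_width: 0.004
grasp_force: 0.0
[0.57369686 0.10716947 0.05322788]
90 [0.569 0.1  ] [-0.0064  0.0096]
96 [0.555 0.099] [-0.0234  0.0105]
102 [0.542 0.097] [-0.0402  0.0131]
108 [0.528 0.093] [-0.0566  0.0175]
114 [0.516 0.088] [-0.0725  0.0236]
120 [0.504 0.082] [-0.0876  0.0314]
126 [0.492 0.075] [-0.1019  0.0406]
132 [0.482 0.066] [-0.1151  0.0513]
138 [0.472 0.056] [-0.1271  0.0634]
144 [0.463 0.046] [-0.1378  0.0766]
150 [0.456 0.034] [-0.1471  0.0908]
156 [0.45  0.022] [-0.1548  0.106 ]
162 [0.445 0.01 ] [-0.1609  0.1219]
168 [ 0.441 -0.003] [-0.1653  0.1383]
174 [ 0.439 -0.017] [-0.168   0.1551]
180 [ 0.439 -0.03 ] [-0.1689  0.1721]
186 [ 0.439 -0.044] [-0.168   0.1891]
192 [ 0.441 -0.058] [-0.1653  0.2059]
198 [ 0.445 -0.071] [-0.1609  0.2223]
204 [ 0.45  -0.083] [-0.1548  0.2382]
210 [ 0.456 -0.096] [-0.1471  0.2533]
216 [ 0.463 -0.107] [-0.1378  0.2676]
222 [ 0.472 -0.117] [-0.1271  0.2808]
```

```bash
python3 -m inch '[{"dx":-0.0177,"dy":0.0102,"dz":0.003,"rx":0,"ry":0,"rz":0},{"dx":-0.029,"dy":0.011,"dz":0.003,"rx":0,"ry":0,"rz":0},{"dx":-0.0402,"dy":0.0131,"dz":0.003,"rx":0,"ry":0,"rz":0},{"dx":-0.051,"dy":0.016,"dz":0.003,"rx":0,"ry":0,"rz":0},{"dx":-0.062,"dy":0.019,"dz":0.003,"rx":0,"ry":0,"rz":0}]' -1
cat > rel.py <<'E'
from h import *
import sys
p=state()["tool_pos"];print(p,state()["contact_force"].round(1))
c=np.array([.5686,-.0305]);d=p[:2]-c;a0=np.degrees(np.arctan2(d[1],d[0]))%360;print("ang",a0,"r",np.hypot(*d))
A0=float(sys.argv[1])
W=lambda a:c+.130*np.array([np.cos(np.radians(a)),np.sin(np.radians(a))])
for a in map(float,sys.argv[2:]): print(a,((W(a)-W(A0))/.8*[1,-1]).round(4))
E
python3 rel.py 110 116 122 128 134 140
```

```text
time: 3.85
tool_pos: [0.5237, 0.0923, 0.0504]
tool_rot: [-0.0, 1.0, -0.0, 0.001]
contact_force: [1.4, -0.1, 0.3]
gripper_width: 0.0
grasp_force: 0.5
[0.52366601 0.09233656 0.05037713] [ 1.4 -0.1  0.3]
ang 110.09267626750068 r 0.130797113032255
116.0 [-0.0157  0.0066]
122.0 [-0.0305  0.0149]
128.0 [-0.0445  0.0246]
134.0 [-0.0573  0.0358]
140.0 [-0.0689  0.0482]
```

Contact is made and the pushing force is about 1.4 N. I'll carry on round the arc.

```bash
python3 -m inch '[{"dx":-0.0157,"dy":0.0066,"dz":0,"rx":0,"ry":0,"rz":0},{"dx":-0.0305,"dy":0.0149,"dz":0,"rx":0,"ry":0,"rz":0},{"dx":-0.0445,"dy":0.0246,"dz":0,"rx":0,"ry":0,"rz":0},{"dx":-0.0573,"dy":0.0358,"dz":0,"rx":0,"ry":0,"rz":0},{"dx":-0.0689,"dy":0.0482,"dz":0,"rx":0,"ry":0,"rz":0}]' -1
python3 rel.py 140 146 152 158 164 170
python3 - <<'E'
from m import *
im,ci,pe,rd,og,W=measure();c=np.array([.5686,-.0305])
print(np.degrees(np.arctan2(*(W-c).T[::-1])).round(1),[np.degrees(np.arctan2(*(ray(ci,*p,.094)[:2]-c)[::-1])).round(1) for p,_ in rd])
snap("scene","s1.png")
E
```

```text
time: 4.35
tool_pos: [0.4672, 0.0535, 0.049]
tool_rot: [-0.0, 1.0, 0.0, -0.0]
contact_force: [1.2, 0.2, -0.5]
gripper_width: -0.002
grasp_force: 0.4
[0.46722223 0.05352218 0.04901376] [ 1.2  0.2 -0.5]
ang 140.3479654795229 r 0.131670720538285
146.0 [-0.0102  0.0136]
152.0 [-0.019   0.0282]
158.0 [-0.0262  0.0436]
164.0 [-0.0317  0.0597]
170.0 [-0.0355  0.0762]
[   6.3  -65.3   78.4 -137.9] [np.float64(114.8)]
```

View pics/s1.png

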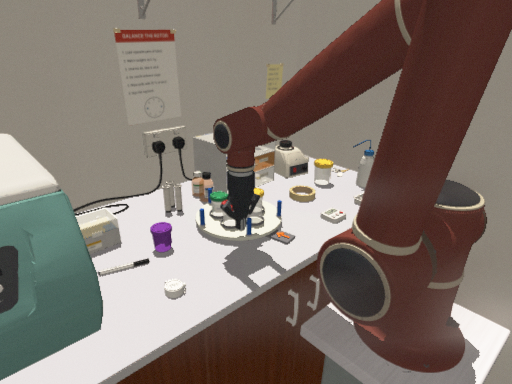

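The scene view shows the hand at the rim, near (240,205), with every vessel upright. The disc has turned about 41° and needs about 78° more.

```bash
python3 -m inch '[{"dx":-0.0102,"dy":0.0136,"dz":0,"rx":0,"ry":0,"rz":0},{"dx":-0.019,"dy":0.0282,"dz":0,"rx":0,"ry":0,"rz":0},{"dx":-0.0262,"dy":0.0436,"dz":0,"rx":0,"ry":0,"rz":0},{"dx":-0.0317,"dy":0.0597,"dz":0,"rx":0,"ry":0,"rz":0},{"dx":-0.0355,"dy":0.0762,"dz":0,"rx":0,"ry":0,"rz":0}]' -1
python3 rel.py 170 176 182 188 194 200
```

```text
time: 4.95
tool_pos: [0.439, -0.0082, 0.0488]
tool_rot: [-0.0, 1.0, -0.0, -0.0]
contact_force: [0.4, 2.2, 0.0]
gripper_width: -0.0
grasp_force: 0.6
[ 0.4389737  -0.00815738  0.04879716] [0.4 2.2 0. ]
ang 170.22048878864675 r 0.13153771416000962
176.0 [-0.0021  0.0169]
182.0 [-0.0024  0.0339]
188.0 [-0.0009  0.0508]
194.0 [0.0024 0.0675]
200.0 [0.0073 0.0838]
```

```bash
python3 -m inch '[{"dx":-0.0021,"dy":0.0169,"dz":0,"rx":0,"ry":0,"rz":0},{"dx":-0.0024,"dy":0.0339,"dz":0,"rx":0,"ry":0,"rz":0},{"dx":-0.0009,"dy":0.0508,"dz":0,"rx":0,"ry":0,"rz":0},{"dx":0.0024,"dy":0.0675,"dz":0,"rx":0,"ry":0,"rz":0},{"dx":0.0073,"dy":0.0838,"dz":0,"rx":0,"ry":0,"rz":0}]' -1
python3 rel.py 200 203 206 209 212 215
python3 - <<'E'
from m import *
im,ci,pe,rd,og,W=measure();c=np.array([.5686,-.0305])
print(np.degrees(np.arctan2(*(W-c).T[::-1])).round(1),[np.degrees(np.arctan2(*(ray(ci,*p,.094)[:2]-c)[::-1])).round(1) for p,_ in rd])
E
```

```text
time: 5.45
tool_pos: [0.4452, -0.0753, 0.0487]
tool_rot: [-0.0, 1.0, -0.0, -0.0]
contact_force: [-0.0, 0.7, 0.2]
gripper_width: 0.001
grasp_force: 0.4
[ 0.44524511 -0.0753249   0.04872419] [-0.   0.7  0.2]
ang 199.97021503641687 r 0.13124671691794434
203.0 [0.0031 0.0079]
206.0 [0.0066 0.0157]
209.0 [0.0106 0.0232]
212.0 [0.0149 0.0305]
215.0 [0.0196 0.0376]
[ -6.8  65.  -78.9 137.8] [np.float64(166.8)]
```

```bash
python3 -m inch '[{"dx":0.0031,"dy":0.0079,"dz":0,"rx":0,"ry":0,"rz":0},{"dx":0.0066,"dy":0.0157,"dz":0,"rx":0,"ry":0,"rz":0},{"dx":0.0106,"dy":0.0232,"dz":0,"rx":0,"ry":0,"rz":0},{"dx":0.0149,"dy":0.0305,"dz":0,"rx":0,"ry":0,"rz":0},{"dx":0.0149,"dy":0.0305,"dz":0,"rx":0,"ry":0,"rz":0}]' -1
python3 rel.py 212 214 216 218 220 222
python3 - <<'E'
from m import *
im,ci,pe,rd,og,W=measure();c=np.array([.5686,-.0305])
print(np.degrees(np.arctan2(*(W-c).T[::-1])).round(1),[np.degrees(np.arctan2(*(ray(ci,*p,.094)[:2]-c)[::-1])).round(1) for p,_ in rd])
E
```

```text
time: 6.0
tool_pos: [0.4581, -0.0993, 0.0492]
tool_rot: [0.0, 1.0, -0.0, 0.0]
contact_force: [-0.0, 0.3, 0.1]
gripper_width: -0.002
grasp_force: 0.0
[ 0.45814692 -0.09928104  0.04916224] [-0.   0.3  0.1]
ang 211.9112357455098 r 0.13011808099083624
214.0 [0.0031 0.0048]
216.0 [0.0063 0.0094]
218.0 [0.0098 0.0139]
220.0 [0.0133 0.0183]
222.0 [0.017  0.0226]
[  4.8 -67.   76.6 149.2] [np.float64(178.1)]
```

```bash
python3 -m inch '[{"dx":0.0031,"dy":0.0048,"dz":0,"rx":0,"ry":0,"rz":0},{"dx":0.0063,"dy":0.0094,"dz":0,"rx":0,"ry":0,"rz":0},{"dx":0.0098,"dy":0.0139,"dz":0,"rx":0,"ry":0,"rz":0},{"dx":0.0116,"dy":0.0161,"dz":0,"rx":0,"ry":0,"rz":0},{"dx":0.0116,"dy":0.0161,"dz":0,"rx":0,"ry":0,"rz":0}]' -1
python3 -m inch '[{"dx":-0.012,"dy":-0.012,"dz":0,"rx":0,"ry":0,"rz":0},{"dx":-0.022,"dy":-0.018,"dz":0,"rx":0,"ry":0,"rz":0},{"dx":-0.022,"dy":-0.018,"dz":-0.06,"rx":0,"ry":0,"rz":0},{"dx":-0.022,"dy":-0.018,"dz":-0.12,"rx":0,"ry":0,"rz":0},{"dx":-0.022,"dy":-0.018,"dz":-0.18,"rx":0,"ry":0,"rz":0}]' -1
```

```text
time: 6.55
tool_pos: [0.467, -0.1119, 0.049]
tool_rot: [0.0, 1.0, -0.0, 0.0]
contact_force: [0.8, 0.2, -0.6]
gripper_width: 0.001
grasp_force: 0.0
time: 7.05
tool_pos: [0.4476, -0.0962, 0.1939]
tool_rot: [-0.0, 1.0, 0.0, -0.001]
contact_force: [1.7, -0.6, 0.1]
gripper_width: 0.001
grasp_force: 0.0
```

Now I move the hand aside to the right (−y) at height, then look.

```bash
python3 -m inch '[{"dx":-0.05,"dy":0.06,"dz":-0.05,"rx":0,"ry":0,"rz":0},{"dx":-0.1,"dy":0.3,"dz":-0.05,"rx":0,"ry":0,"rz":0},{"dx":-0.1,"dy":0.3,"dz":-0.05,"rx":0,"ry":0,"rz":0},{"dx":-0.1,"dy":0.3,"dz":-0.05,"rx":0,"ry":0,"rz":0},{"dx":-0.1,"dy":0.3,"dz":-0.05,"rx":0,"ry":0,"rz":0}]' -1
python3 - <<'E'
from m import *
im,ci,pe,rd,og,W=measure();c=np.array([.5686,-.0305])
an=lambda p,z:np.degrees(np.arctan2(*(ray(ci,*p,z)[:2]-c)[::-1]))
print(np.degrees(np.arctan2(*(W-c).T[::-1])).round(1),W.mean(0),[(an(p,.094),ray(ci,*p,.094)) for p,_ in rd],[an(p,.01) for p,_ in og])
cv2.imwrite("pics/t2.png",cv2.cvtColor(cv2.resize(im[125:250,185:310],None,fx=4.7,fy=4.7,interpolation=cv2.INTER_CUBIC),cv2.COLOR_RGB2BGR))
E
```

```text
time: 7.55
tool_pos: [0.3714, -0.3236, 0.2322]
tool_rot: [0.0, 1.0, 0.0, 0.0]
contact_force: [0.9, 0.1, 0.2]
gripper_width: 0.001
grasp_force: 0.0
[  11.6  -60.5   83.4 -132.9  155.7] [ 0.56853216 -0.03049408] [(np.float64(-168.71385545324205), array([ 0.50643644, -0.04290587,  0.094     ]))] [np.float64(-167.56363768315973)]
```

View pics/t2.png

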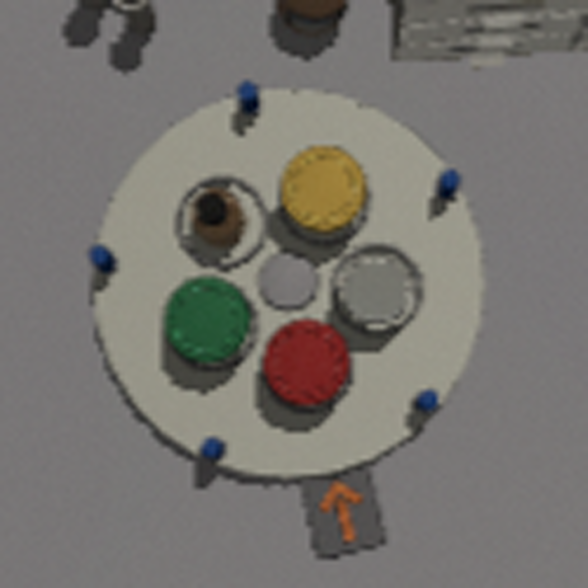

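The view shows the red cup at (307,362), lined up with the arrow at (343,510) to within about 1°. All vessels are upright and the hand is clear, so I'm handing the job in.

```bash
python3 -c "
from plant import ticket;print(ticket.job_done())"
```

```text
the job is handed in; nothing more can be done
None
```

I pushed the carousel round about 118° by one peg. The red-lidded cup now stands about 1° (roughly 1 mm) off the arrow's line, all vessels are upright, the hand is clear, and the job is handed in (no verdict was returned).

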